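# Unlock the low parts case by its number dial

## Task

Unlock the low, flat parts case: turn its dial so that the pointer stands at 3, then slide its bolt all the way back towards the dial and let go. Leave the dial and bolt of the tall case as they are.

Things in the scene. Friction and masses are not known exactly. Their poses are not given: they have to be found in the camera images.
- low_case: low, flat grey steel parts case, closed, fixed to the table; 132 mm along its x, 210 mm along its y, flat top 45 mm above the table. Origin: centre of its underside. On top: a round numbered dial, axis at case x 0, y +35 mm, and a sliding bolt on the line x = 0 between the dial and the -y end.
- low_dial_grip (a point): on the dial's axis at grip height, 89 mm above the table; turns with the dial. Black disc of 72 mm diameter, its top at 65 mm, with an upright grip bar across it: 54 mm long, 14 mm thick, up to 101 mm above the table. x axis: along the bar towards its white pointer line; z up.
- low_dial (a joint): dial angle, rad, 0 to 4.19, grows clockwise seen from above. The pointer is at number n (1 to 7, numerals on the ring round the dial) at (n - 1) * 0.698: number 3 at 1.396, 6 at 3.491. In the case's frame the pointer's direction is 210 degrees minus the value, counter-clockwise from +x. Light friction (0.08 N m), no clicks, stays where left.
- low_bolt_grip (a point): centre of the bolt's upright steel tab, 79 mm above the table; tab 14 mm along case x, 20 mm along y, top at 91 mm. Bolt home: at case x 0, y -60 mm, 95 mm from the dial's axis. Brackets 15 mm high, 40 mm along x, stand over the rod at case y -21 to -13 and -92 to -82 mm; beside the tab along x the top is free.
- low_bolt (a joint): bolt travel, m: 0 home in its keeper (locked), 0.025 fully back; slides along case +y, towards the dial, against 2 N of friction and stays where left. It can be drawn only when the dial stands at 3 (within about 15 degrees); at any other number it stops after 2 mm. The rod leaves the keeper after 10 mm.
- tall_case: tall grey steel parts case, closed, fixed to the table; 132 mm along its x, 210 mm along its y, flat top 95 mm above the table. Origin: centre of its underside. On top: a round numbered dial, axis at case x 0, y +35 mm, and a sliding bolt on the line x = 0 between the dial and the -y end.
- tall_dial_grip (a point): on the dial's axis at grip height, 139 mm above the table; turns with the dial. Black disc of 72 mm diameter, its top at 115 mm, with an upright grip bar across it: 54 mm long, 14 mm thick, up to 151 mm above the table. x axis: along the bar towards its white pointer line; z up.
- tall_dial (a joint): dial angle, rad, 0 to 4.19, grows clockwise seen from above. The pointer is at number n (1 to 7, numerals on the ring round the dial) at (n - 1) * 0.698: number 3 at 1.396, 6 at 3.491. In the case's frame the pointer's direction is 210 degrees minus the value, counter-clockwise from +x. Light friction (0.08 N m), no clicks, stays where left.
- tall_bolt_grip (a point): centre of the bolt's upright steel tab, 129 mm above the table; tab 14 mm along case x, 20 mm along y, top at 141 mm. Bolt home: at case x 0, y -60 mm, 95 mm from the dial's axis. Brackets 15 mm high, 40 mm along x, stand over the rod at case y -21 to -13 and -92 to -82 mm; beside the tab along x the top is free.
- tall_bolt (a joint): bolt travel, m: 0 home in its keeper (locked), 0.025 fully back; slides along case +y, towards the dial, against 2 N of friction and stays where left. This case stays locked.
- tall_dial_mark (a point): tip of the pointer on the tall case's dial, 41 mm from its axis; not to be turned.

How it is judged:
On the way:
1. the low case's dial stands at 3 with its bolt still home (value of joint low_dial between 1.136 and 1.656 rad and value of joint low_bolt below 0.005 m), for 0.2 s.
At the end, for the whole second after the job is handed in: The low case's bolt is drawn back by more than 13 mm (its rod is out of the keeper) and at rest, and its dial still stands at 3 within 0.3 rad (value of joint low_dial between 1.096 and 1.696 rad and value of joint low_bolt above 0.013 m and velocity of joint low_bolt below 0.01 m/s); the robot touches nothing.
It fails at once if the tall case's dial is turned (pointer tip moved more than 15 mm) or its bolt drawn (distance of tall_dial_mark from where it was at the start of the episode above 0.015 m or value of joint tall_bolt above 0.013 m).
It also fails if it takes over 43 s, if anything falls off the work surface, if the arm or the gripper's body presses on something with over 40 N, if the wrist force passes 120 N, or if a joint passes its speed limit or range.

## Robot

A 6-joint arm with a two-finger parallel gripper is mounted at the origin on a cart in front of the work surface, level with it; the furniture and walls round the work are solid. World frame = base frame: x ahead of the robot, y to its left, z up, the work surface at z = 0. Lengths are in m, angles in rad, forces in N, time in s.
With the tool pointing down it reaches from about 0.35 to 0.85 m from the base axis. Payload 8.1 kg.
Tool frame: the origin (TCP) lies on the centre line of the jaws, within the pads' length; the fingertips stand robot.tip_extent ahead of it and the grasp point (between the pads) lies 11 mm behind it (robot.tip_extent is the distance from the TCP to the fingertips, in m); y points along the fingers, z is the direction in which the jaws open and shut, and the axes are right-handed (so a half turn about y gives the same grasp; the last joint's range is limited). The gripper opens to 93 mm and grips with 3 to 60 N. Pads are 15 mm wide; open, the fingers measure 128 mm over their backs; the gripper's body (75 mm by 188 mm) begins 65 mm behind the grasp point.
Start: joints at [-1.407, 0.13, 1.488, -0, 1.523, -0.085], TCP at [0.148, -0.582, 0.227] pointing down, gripper open.
Joint ranges: [-2.96, 2.96], [-0.89, 2.26], [0.02, 2.5], [-1.34, 4.48], [0, 2.73], [-2.66, 2.66]. Speed limits (rad/s): [2.39, 2.39, 2.79, 3.14, 3.14, 3.14].

## Interface

Orientations are given as a rotation vector (axis times angle).
In Python, from plant import monitor, optics, robot gives the robot as it stands.
- The arm moves only by the shell command python3 -m inch 'ROWS' [OPENING] [FORCE]. ROWS is JSON, a list that holds one entry, the list of rows, each a list of 6 numbers: the shift along the tool's x, y, z in mm, then the turn, a rotation vector about the tool's x, y, z in rad. A call has 1 to 8 rows; each row shifts and turns the commanded pose from where the row before left it, along the tool's axes as they then stand; what a row does not reach is not made up. A row lasts 1/8 s, in which the tool goes at most 62.5 mm and 10.7 degrees, less where a joint would pass 70% of its speed; a pose out of reach is approached as far as the arm can. A call is refused whole if a number of a shift passes 62.5 or a number of a turn 0.188, either way. A call with a gripper value outside its range is refused whole. OPENING is the finger opening in mm, from 0 to 93, set as the call begins (- or left out, the last holds). The fingers move at their own pace and stop on an object; FORCE is the grip in N (left out, the last holds). Time passes only in rows, so rows that do not move let the fingers close. It gives the time, the measured TCP pose, the force and the opening at its end, in the units of the state.
- monitor.read_state(): the state, without advancing time (a new reading comes with each control period).
- optics.read_camera(name): name is "scene" or "top" or "wrist"; returns a dict with "image" (480x640x3 uint8, blue, green, red), "fx", "fy", "cx", "cy" (pixels), "k1" (the pictures are not rectified: a ray, as slopes to the right and down, at radius r is drawn at 1 + k1 r^2 times it, then the intrinsics apply), "rvec" (rotation vector, rad) and "tvec" (3), from world to camera coordinates, as OpenCV has them. Camera axes: x right, y down, z forward; pixel columns grow to the right and rows downward; lengths in m; the calibration is good to about 2 mm. A picture is of the moment at which its call begins. There is no depth.
- robot.close_job(): hands the job in, once; it reports no verdict.
The state is a dict: "t": time; "q": joint angles; "dq": joint speeds; "joint_torque": joint torques, N m; "tool_pos": TCP position; "orientation": TCP orientation; "force": force on the tool from outside, world axes, zero at the start; "wrist_torque": the same for the moment, N m; "opening": finger opening in m.
Only numpy, scipy, OpenCV 4.12 (cv2) and the standard library are available. Lean on these libraries where they do the work, as an engineer would, in place of code of your own. Each camera call takes 0.05 s, during which the arm holds its last target.

## Working session

There is one attempt and no reset: what is moved stays moved. The work goes in short steps, Python scripts to look and compute and a shell command to move; the robot and the scene stay as the last step left them, time stands still between calls to the robot, and variables do not carry over. Pictures are saved under pics/ and viewed, and the job is handed in when it is done.

```bash
ls; mkdir -p pics; python3 - <<'E'
from plant import monitor, optics, robot
import cv2
print(monitor.read_state(), robot.tip_extent)
for n in ("scene","top"):
    c=optics.read_camera(n); cv2.imwrite(f"pics/{n}0.png",c["image"]); c.pop("image"); print(n,c)
E
```

```text
pics
{'t': 0.0, 'q': array([-1.40739597e+00,  1.31103831e-01,  1.48927780e+00, -1.88658605e-05,
        1.52300359e+00, -8.53942601e-02]), 'dq': array([-0.0008972 , -0.00145427, -0.00091157,  0.00117932, -0.00112501,
       -0.00057233]), 'joint_torque': array([ 1.19104334e-03, -5.59841073e+01, -4.91756558e+01,  7.70642096e-02,
        3.56850028e-02, -1.18199009e-04]), 'tool_pos': array([ 0.14766932, -0.58097292,  0.2256225 ]), 'orientation': array([-0.26132067,  2.09097699, -2.08720739]), 'force': array([-0.29683123,  0.38857495, -0.02342237]), 'wrist_torque': array([-0.02144594, -0.00371935, -0.0585393 ]), 'opening': 0.09329893882844258} 0.008
scene {'fx': 476.1172375339475, 'fy': 476.1172375339475, 'cx': 322.51495013647883, 'cy': 246.56224076477085, 'k1': 0.02755835661835862, 'rvec': array([ 0.88984853, -2.34293067,  1.23726448]), 'tvec': array([0.42119326, 0.24037835, 0.71724787])}
top {'fx': 544.7589982265207, 'fy': 544.7589982265207, 'cx': 321.48495295011145, 'cy': 243.17204559459148, 'k1': -0.15431210421932853, 'rvec': array([ 2.16463677, -2.18105963,  0.07762149]), 'tvec': array([0.06921623, 0.52354615, 1.29592264])}
```

View pics/scene0.png

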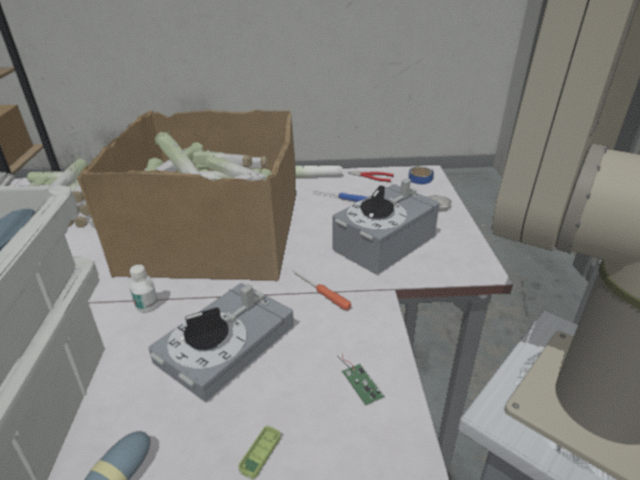

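View pics/top0.png

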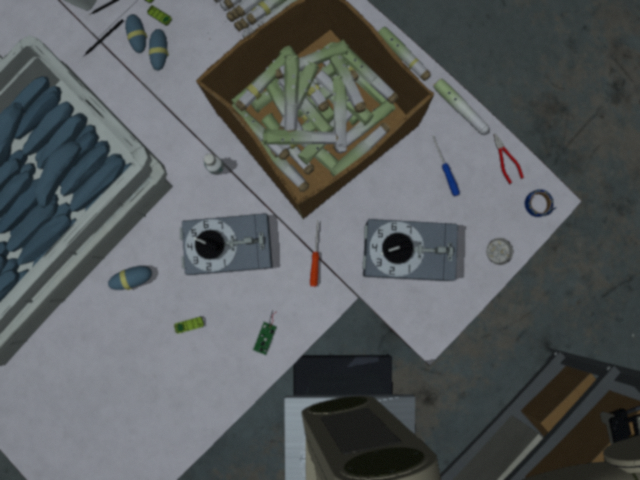

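The scene view shows the low case in front at about (222,338) and the tall case behind at (385,225). In the top view the low case is the left one at (228,244) and the tall case the right one at (413,249).

```bash
cat > h.py <<'E'
import cv2, numpy as np
from plant import monitor, optics, robot
from scipy.spatial.transform import Rotation as R
def ray(c,u,v):
    # invert the k1 model
    x,y=cv2.undistortPoints(np.array([[[u,v]]],float),np.array([[c["fx"],0,c["cx"]],[0,c["fy"],c["cy"]],[0,0,1]]),np.array([c["k1"],0,0,0]))[0,0]
    Rm=R.from_rotvec(c["rvec"]).as_matrix()
    return -Rm.T@c["tvec"], Rm.T@np.array([x,y,1])
def onz(c,u,v,z):
    o,d=ray(c,u,v); return o+d*(z-o[2])/d[2]
def proj(c,P):
    return cv2.projectPoints(np.array(P,float).reshape(-1,3),c["rvec"],c["tvec"],np.array([[c["fx"],0,c["cx"]],[0,c["fy"],c["cy"]],[0,0,1]]),np.array([c["k1"],0,0,0]))[0][:,0]
E
python3 - <<'E'
from h import *
a=cv2.imread("pics/top0.png")[195:295,165:290]
b=cv2.imread("pics/scene0.png")[275:400,140:300]
cv2.imwrite("pics/ta.png",cv2.resize(a,None,fx=6,fy=6,interpolation=2))
cv2.imwrite("pics/sb.png",cv2.resize(b,None,fx=4.5,fy=4.5,interpolation=2))
E
```

```text
(no output)
```

View pics/ta.png

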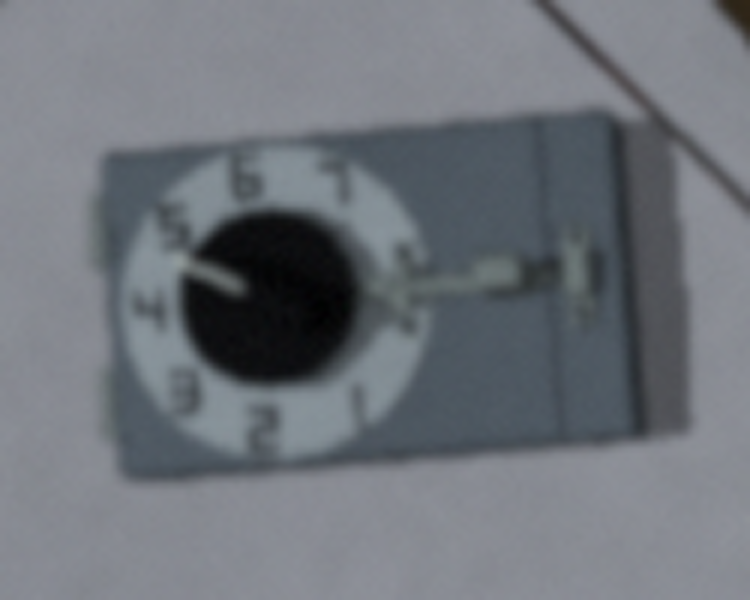

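View pics/sb.png

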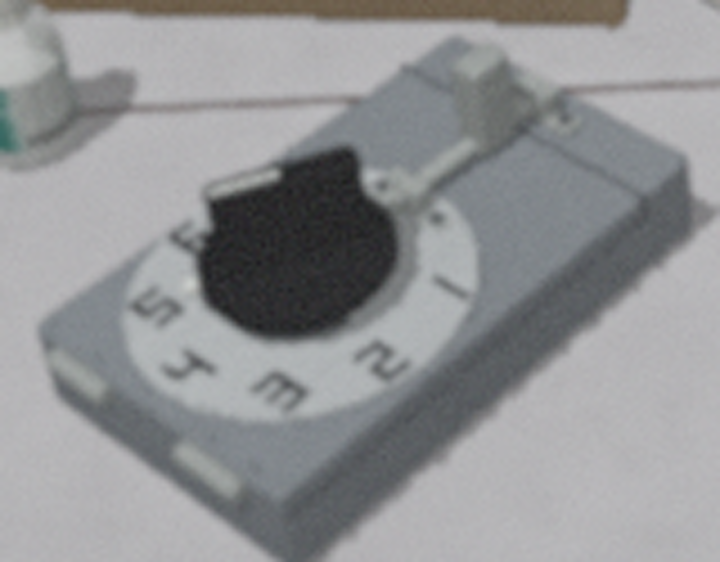

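```bash
python3 - <<'E'
from h import *
c=optics.read_camera("top"); s=optics.read_camera("scene")
g=lambda x,y:(165+(x+.5)/6-.5,195+(y+.5)/6-.5)
q=[onz(c,*g(*p),.045)[:2] for p in [(106,155),(609,112),(642,437),(121,477)]]
q=np.array(q);print(q)
# case frame: +y from right edge mid to left edge mid
L=(q[0]+q[3])/2;Rr=(q[1]+q[2])/2;d=L-Rr
print("len",np.linalg.norm(d),"width",np.linalg.norm(q[0]-q[3]),np.linalg.norm(q[1]-q[2]))
T=(q[0]+q[1])/2;B=(q[2]+q[3])/2
yaw=np.arctan2(d[1],d[0])-np.pi/2
e=T-B; yaw2=np.arctan2(e[1],e[0]); print("yaw",yaw,yaw2)
cen=q.mean(0);print("cen",cen)
y=yaw
ex=np.array([np.cos(y),np.sin(y)]);ey=np.array([-ex[1],ex[0]])
print("dial pred",cen+.035*ey,"ring meas",onz(c,*g(278,302),.047), "disc",onz(c,*g(270,297),.065))
print("tab pred",cen-.06*ey,"meas top",onz(c,*g(496,272),.091))
dial=cen+.035*ey
for p,z in [((178,262),.065),((245,292),.101),((195,268),.101)]:
    v=onz(c,*g(*p),z)[:2]-dial; print(p,np.linalg.norm(v),np.degrees(np.arctan2(v[1],v[0])-y))
# scene cross-check
h=lambda x,y:(140+(x+.5)/4.5-.5,275+(y+.5)/4.5-.5)
for n,p,z in [("tabtop",(483,62),.091),("line a",(207,190),.101),("line b",(280,175),.101),("spot",(190,285),.065),("bar end",(350,152),.101),("corner",(290,500),.045),("cornerL",(45,340),.045),("cornerR",(687,165),.045)]:
    w=onz(s,*h(*p),z)[:2]; v=w-dial; print(n,w,np.linalg.norm(v),np.degrees(np.arctan2(v[1],v[0])-y))
print(q)
E
```

```text
[[0.5801322  0.40154398]
 [0.59520171 0.19729075]
 [0.46531135 0.1839534 ]
 [0.45038247 0.39358738]]
len 0.20748646343792157 width 0.12999346294004446 0.13057332298431465
yaw 0.07235310958516394 0.0818302023788716
cen [0.52275693 0.29409388]
dial pred [0.52022678 0.3290023 ] ring meas [0.51993214 0.3298451  0.047     ] disc [0.52045221 0.32915118 0.065     ]
tab pred [0.52709433 0.23425086] meas top [0.52720911 0.23551152 0.091     ]
(178, 262) 0.0399448552046096 64.73326114031372
(245, 292) 0.0021326644021726813 107.69987214327098
(195, 268) 0.023256421992933842 64.14082029712365
tabtop [0.52634338 0.23638166] 0.09282239319994635 -90.36724597346131
line a [0.53455203 0.35251294] 0.02753112389025948 54.50013048454832
line b [0.52182123 0.33127583] 0.00277690602830061 50.81208655322772
spot [0.53559119 0.36607581] 0.04013115633056697 63.34383783082949
bar end [0.51306859 0.30773503] 0.02243962472314858 -112.74786396299918
corner [0.44748986 0.39177767] 0.09608020667708317 135.05873940696583
cornerL [0.57102509 0.40614478] 0.09236574385556998 52.489574397495524
cornerR [0.4647133  0.19148884] 0.14829598809086564 -116.12920522041627
[[0.5801322  0.40154398]
 [0.59520171 0.19729075]
 [0.46531135 0.1839534 ]
 [0.45038247 0.39358738]]
```

```bash
python3 - <<'E'
from h import *
s=monitor.read_state(); M=R.from_rotvec(s["orientation"]).as_matrix(); print(M.round(3))
print(np.degrees(np.arctan2(M[1,2],M[0,2])))
c=optics.read_camera("top")
for n,p,z in [("crate corner",(165,180),.15),("crate floor",(170,187),0),("carton",(304,215),0),("carton rim",(300,190),.2),("bottle",(213,158),.08)]: print(n,onz(c,*p,z))
# camera rays for heights: crate rim
g=lambda x,y:onz(c,x,y,.095)
q=np.array([g(366,220),g(459,224),g(459,280),g(365,277)]);print("tall",q,q.mean(0))
E
```

```text
[[-0.969 -0.     0.246]
 [-0.246  0.001 -0.969]
 [-0.    -1.    -0.001]]
-75.74390740457075
crate corner [0.65875622 0.41467152 0.15      ]
crate floor [0.67145186 0.44732093 0.        ]
carton [0.59621739 0.10829205 0.        ]
carton rim [0.62234688 0.10778042 0.2       ]
bottle [0.72425084 0.32076036 0.08      ]
tall [[ 0.57049492 -0.03814062  0.095     ]
 [ 0.55981796 -0.25346839  0.095     ]
 [ 0.43077088 -0.24999192  0.095     ]
 [ 0.43991913 -0.03408505  0.095     ]] [ 0.50025072 -0.1439215   0.095     ]
```

```bash
cat >> h.py <<'E'
def plan(x,y,z,zyaw=None):
    s=monitor.read_state(); M=R.from_rotvec(s["orientation"]).as_matrix()
    d=M.T@(np.array([x,y,z])-s["tool_pos"])*1000
    print("t %.2f"%s["t"],"pos",s["tool_pos"].round(4),"op %.4f"%s["opening"],"F",s["force"].round(1),"tool shift mm",d.round(1),"norm %.1f"%np.linalg.norm(d))
    a=np.degrees(np.arctan2(M[1,2],M[0,2])); print("zyaw %.2f"%a,"tilt",M[:,1].round(4),"q",s["q"].round(3))
    if zyaw is not None:
        t=np.radians(zyaw)
        Z=np.array([np.cos(t),np.sin(t),0]);Y=np.array([0,0,-1.]);X=np.cross(Y,Z)
        print("turn tool rotvec",R.from_matrix(M.T@np.c_[X,Y,Z]).as_rotvec().round(4))
E
python3 -m inch '[[[-41,0,-39,0,0,0],[-41,0,-39,0,0,0],[-41,0,-39,0,0,0],[-41,0,-39,0,0,0],[-41,0,-39,0,0,0],[-41,0,-39,0,0,0],[-41,0,-39,0,0,0],[-41,0,-39,0,0,0]]]' 60
python3 -c "
from h import *
plan(.5201,.3293,.226,-21.7)"
```

```text
t: 1.25
tool_pos: [0.3895, -0.1967, 0.2268]
orientation: [-0.26, 2.088, -2.089]
force: [0.4, -0.7, 0.3]
opening: 0.0599
t 1.25 pos [ 0.3895 -0.1967  0.2268] op 0.0599 F [ 0.4 -0.7  0.3] tool shift mm [-256.     0.7 -477.7] norm 542.0
zyaw -75.76 tilt [ 7.e-04 -5.e-04 -1.e+00] q [-0.585 -0.329  1.917 -0.     1.553  0.737]
turn tool rotvec [-8.000e-04 -9.435e-01 -2.000e-04]
```

```bash

python3 -m inch '[[[-28,0,-53,0,0,0],[-28,0,-53,0,0,0],[-28,0,-53,0,0,0],[-28,0,-53,0,0,0],[-28,0,-53,0,0,0],[-28,0,-53,0,0,0],[-28,0,-53,0,0,0],[-28,0,-53,0,0,0]]]'
python3 -m inch '[[[-16,0,-27,0,0,0],[-16,0,-27,0,0,0],[0,0,0,0,-0.188,0],[0,0,0,0,-0.188,0],[0,0,0,0,-0.188,0],[0,0,0,0,-0.188,0],[0,0,0,0,-0.188,0],[0,0,0,0,0,0]]]'
python3 - <<'E'
from h import *
plan(.5201,.3293,.226,-21.7)
c=optics.read_camera("wrist"); cv2.imwrite("pics/w1.png",c["image"])
c=optics.read_camera("top"); cv2.imwrite("pics/t1.png",c["image"])
E
```

```text
t: 2.25
tool_pos: [0.5017, 0.2698, 0.2267]
orientation: [-0.261, 2.089, -2.089]
force: [1.5, 0.9, 0.4]
opening: 0.0597
t: 3.25
tool_pos: [0.5192, 0.3279, 0.2265]
orientation: [-1.002, 1.487, -1.487]
force: [0.1, 0.2, -0.2]
opening: 0.0598
t 3.25 pos [0.5192 0.3279 0.2265] op 0.0598 F [ 0.1  0.2 -0.2] tool shift mm [-1.6  0.4  0.3] norm 1.7
zyaw -22.10 tilt [-3.e-04 -1.e-04 -1.e+00] q [0.48  0.169 1.447 0.    1.527 0.866]
turn tool rotvec [ 0.0002 -0.0069  0.0002]
```

View pics/w1.png

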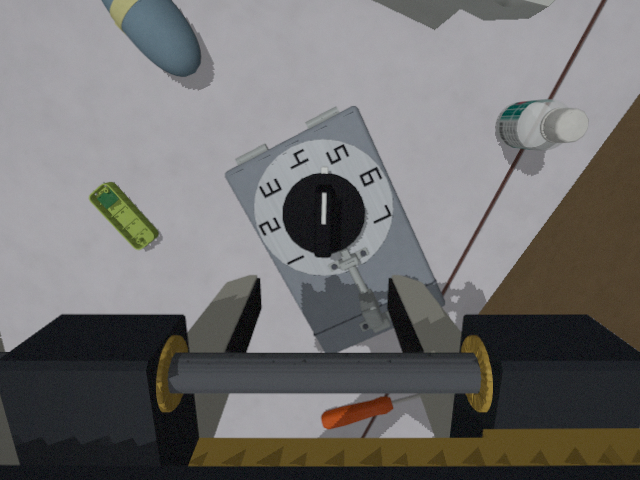

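The wrist view shows the dial's black disc at about (324,214) with the pointer line upright at (324,193)–(324,222), just short of the 5. So the jaws are square to the bar.

```bash

python3 - <<'E'
from h import *
c=optics.read_camera("wrist"); im=c["image"]
a=cv2.resize(im[140:290,230:420],None,fx=4,fy=4,interpolation=2);cv2.imwrite("pics/w2.png",a)
m=(im.max(2)<45).astype(np.uint8); m[280:]=0
n,l,st,ce=cv2.connectedComponentsWithStats(m); k=1+st[1:,4].argmax(); print(st[k],ce[k])
print("disc",onz(c,*ce[k],.065))
a=onz(c,324,222,.101);b=onz(c,324,193,.101);print("line",a,b,np.degrees(np.arctan2(*(b-a)[1::-1])))
print("tip",onz(c,324,169,.065), "barend near",onz(c,324,253,.101))
E
```

```text
[ 283  174   82   83 4981] [323.18972094 213.73398916]
disc [0.52026302 0.33144169 0.065     ]
line [0.52158613 0.33275718 0.101     ] [0.53008967 0.35352399 0.101     ] 67.73199668503302
tip [0.5353491  0.36644726 0.065     ] barend near [0.5120837  0.30955095 0.101     ]
```

View pics/w2.png

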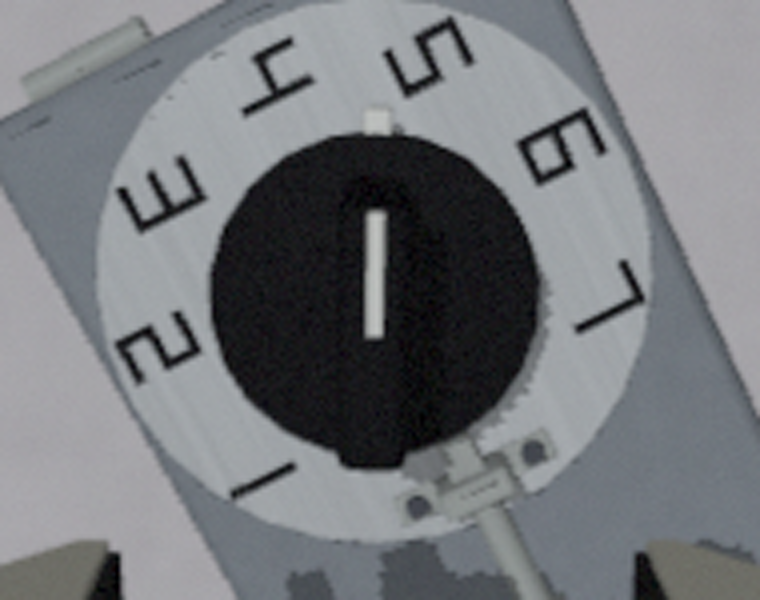

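```bash

python3 -m inch '[[[-2,40,0,0,0,0],[0,40,0,0,0,0],[0,40,0,0,0,0],[0,26,0,0,0,0],[0,0,0,0,0,0],[0,0,0,0,0,0]]]'
python3 - <<'E'
from h import *
plan(.5203,.330,.080)
c=optics.read_camera("wrist"); cv2.imwrite("pics/w3.png",c["image"])
E
```

```text
t: 4.15
tool_pos: [0.5208, 0.3302, 0.0821]
orientation: [-1.0, 1.487, -1.487]
force: [0.1, 0.2, 1.3]
opening: 0.0599
t 4.15 pos [0.5208 0.3302 0.0821] op 0.0599 F [0.1 0.2 1.3] tool shift mm [ 0.4  2.1 -0.4] norm 2.2
zyaw -22.10 tilt [ 1.5e-03  8.0e-04 -1.0e+00] q [0.482 0.282 1.586 0.    1.272 0.868]
```

View pics/w3.png

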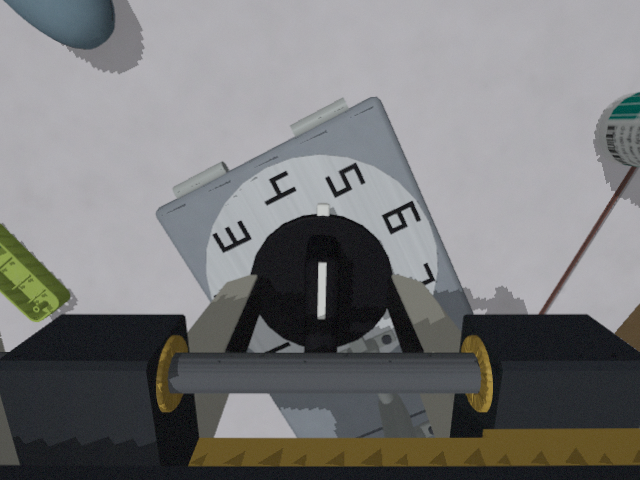

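The bar is centred between the fingers at (322,290). I'll close on it and turn.

```bash

python3 -m inch '[[[0,1,0,0,0,0],[0,0,0,0,0,0],[0,0,0,0,0,0],[0,0,0,0,0,0],[0,0,0,0,0,0],[0,0,0,0,0,0]]]' 8 20
python3 -c "
from h import *
plan(.5203,.330,.080)"
```

```text
t: 4.95
tool_pos: [0.5194, 0.33, 0.0796]
orientation: [-1.003, 1.487, -1.486]
force: [-3.7, 0.4, 2.2]
opening: 0.0138
t 4.95 pos [0.5194 0.33   0.0796] op 0.0138 F [-3.7  0.4  2.2] tool shift mm [-0.3 -0.4  0.8] norm 1.0
zyaw -22.02 tilt [-1.2e-03  2.0e-04 -1.0e+00] q [4.820e-01 2.840e-01 1.588e+00 1.000e-03 1.270e+00 8.670e-01]
```

```bash

python3 -m inch '[[[0,0,0,0,-0.15,0],[0,0,0,0,-0.15,0],[0,0,0,0,-0.15,0],[0,0,0,0,-0.15,0],[0,0,0,0,-0.15,0],[0,0,0,0,-0.15,0],[0,0,0,0,-0.15,0],[0,0,0,0,-0.107,0]]]'
python3 -m inch '[[[0,0,0,0,0,0],[0,0,0,0,0,0]]]'
python3 - <<'E'
from h import *
plan(.5203,.330,.080,44.3)
c=optics.read_camera("wrist"); cv2.imwrite("pics/w4.png",c["image"])
E
```

```text
t: 5.95
tool_pos: [0.5198, 0.3301, 0.0797]
orientation: [-1.48, 0.621, -0.62]
force: [-2.8, 1.3, 1.4]
opening: 0.0139
t: 6.2
tool_pos: [0.5198, 0.3301, 0.0797]
orientation: [-1.479, 0.626, -0.625]
force: [-3.2, 2.3, 1.5]
opening: 0.0137
t 6.20 pos [0.5198 0.3301 0.0797] op 0.0137 F [-3.2  2.3  1.5] tool shift mm [ 0.4 -0.3  0.3] norm 0.6
zyaw 44.14 tilt [-3.e-04  3.e-04 -1.e+00] q [ 0.482  0.284  1.588  0.     1.269 -0.288]
turn tool rotvec [-0.     -0.0028 -0.0004]
```

View pics/w4.png

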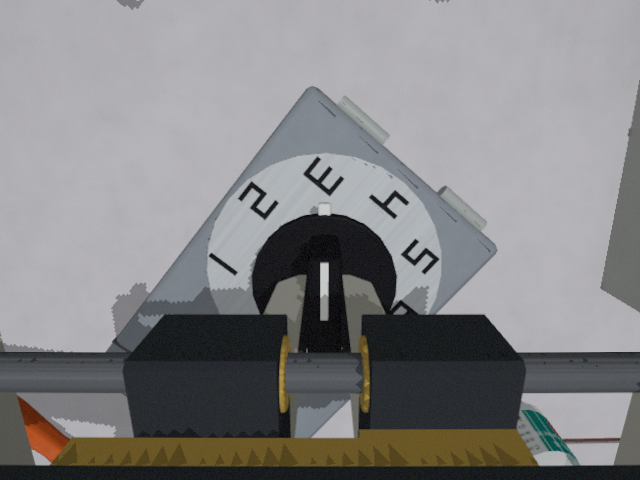

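The pointer at (324,209) stands exactly at the 3, numeral at (323,176). I'll open, rise, and go over the bolt.

```bash

python3 -m inch '[[[0,0,0,0,0,0],[0,0,0,0,0,0],[0,0,0,0,0,0],[0,-15,0,0,0,0],[0,-25,0,0,0,0],[0,-30,0,0,0,0],[0,-20,0,0,0,0],[0,0,0,0,0,0]]]' 50
python3 - <<'E'
from h import *
plan(.5270,.2355,.17,4.3)
E
```

```text
t: 7.25
tool_pos: [0.5214, 0.3305, 0.1724]
orientation: [-1.476, 0.621, -0.626]
force: [-0.5, 0.5, -0.7]
opening: 0.0502
t 7.25 pos [0.5214 0.3305 0.1724] op 0.0502 F [-0.5  0.5 -0.7] tool shift mm [ 72.    2.2 -62.3] norm 95.2
zyaw 44.26 tilt [ 0.004   0.0021 -1.    ] q [ 0.482  0.202  1.508 -0.     1.427 -0.29 ]
turn tool rotvec [-4.600e-03  6.974e-01 -3.000e-04]
```

```bash

python3 -m inch '[[[36,0,-31,0,0,0],[36,0,-31,0,0,0],[0,0,0,0,0.175,0],[0,0,0,0,0.175,0],[0,0,0,0,0.175,0],[0,0,0,0,0.173,0],[0,0,0,0,0,0],[0,0,0,0,0,0]]]'
python3 - <<'E'
from h import *
plan(.5270,.2355,.17,4.3)
c=optics.read_camera("wrist"); cv2.imwrite("pics/w5.png",c["image"])
c=optics.read_camera("scene"); cv2.imwrite("pics/s5.png",c["image"])
E
```

```text
t: 8.25
tool_pos: [0.5254, 0.2348, 0.1688]
orientation: [-1.246, 1.152, -1.151]
force: [-1.1, 1.1, 0.0]
opening: 0.0501
t 8.25 pos [0.5254 0.2348 0.1688] op 0.0501 F [-1.1  1.1  0. ] tool shift mm [-0.5 -1.2  1.6] norm 2.1
zyaw 4.50 tilt [-1.2e-03 -4.0e-04 -1.0e+00] q [ 0.331  0.099  1.628 -0.     1.416  0.253]
turn tool rotvec [0.0012 0.0034 0.0003]
```

View pics/w5.png

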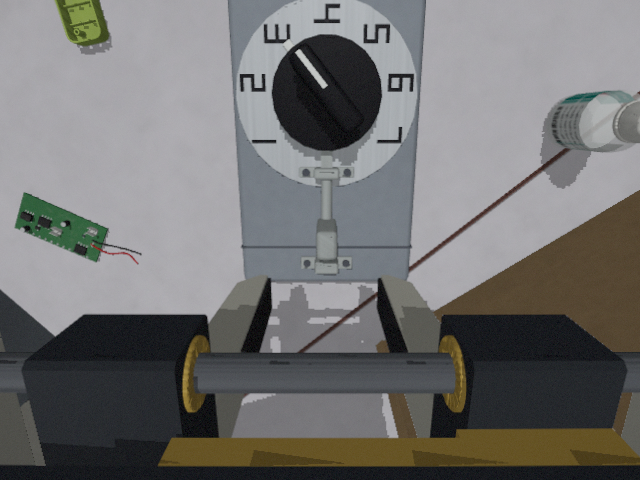

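View pics/s5.png

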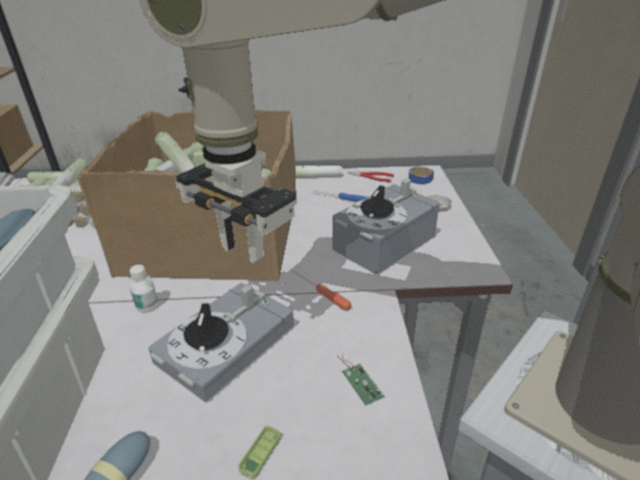

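The wrist view shows the dial's pointer at 3 (288,42) and the bolt tab at about (326,240). I'll measure the tab with the wrist camera.

```bash

python3 - <<'E'
from h import *
im=cv2.imread("pics/w5.png")
cv2.imwrite("pics/w5c.png",cv2.resize(im[150:290,270:390],None,fx=5,fy=4,interpolation=2)[:600])
c=optics.read_camera("wrist")
for p in [(326,235),(326,258),(317,250),(336,250)]: print(p,onz(c,*p,.091))
E
```

```text
(326, 235) [0.52682178 0.24343943 0.091     ]
(326, 258) [0.52806138 0.22777635 0.091     ]
(317, 250) [0.52176926 0.23282853 0.091     ]
(336, 250) [0.53413155 0.23379479 0.091     ]
```

View pics/w5c.png

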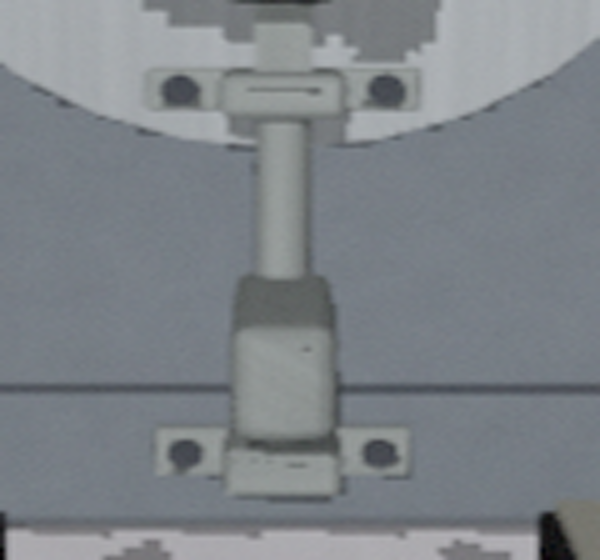

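```bash

python3 -m inch '[[[-1,0,2.5,0,0,0],[0,30,0,0,0,0],[0,30,0,0,0,0],[0,23,0,0,0,0],[0,10,0,0,0,0],[0,0,0,0,0,0]]]'
python3 - <<'E'
from h import *
plan(.5278,.2357,.074,4.3)
c=optics.read_camera("wrist"); cv2.imwrite("pics/w6.png",c["image"])
E
```

```text
t: 9.15
tool_pos: [0.528, 0.2361, 0.0763]
orientation: [-1.245, 1.155, -1.154]
force: [-1.3, -1.3, 0.1]
opening: 0.0502
t 9.15 pos [0.528  0.2361 0.0763] op 0.0502 F [-1.3 -1.3  0.1] tool shift mm [ 0.4  2.3 -0.2] norm 2.3
zyaw 4.28 tilt [-1.e-03 -3.e-04 -1.e+00] q [0.332 0.195 1.7   0.    1.248 0.257]
turn tool rotvec [ 0.001  -0.0003  0.0003]
```

View pics/w6.png

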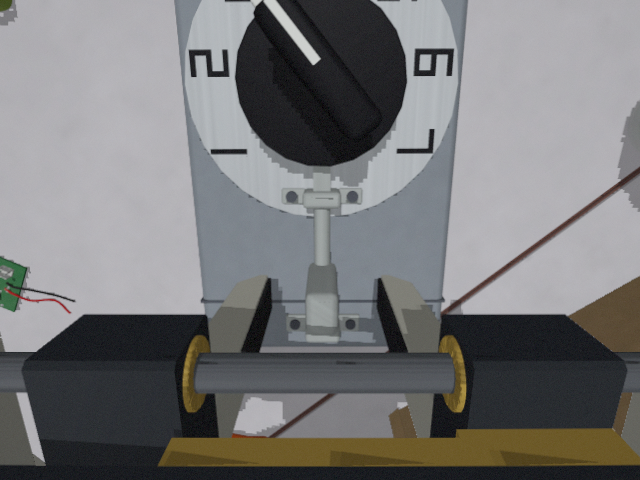

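The tab (322,290) is centred between the fingers. I'll grip it and slide.

```bash

python3 -m inch '[[[0,1,0,0,0,0],[0,0,0,0,0,0],[0,0,0,0,0,0],[0,0,0,0,0,0],[0,0,0,0,0,0],[0,0,0,0,0,0]]]' 8 20
python3 -m inch '[[[-5,0,0,0,0,0],[-5,0,0,0,0,0],[-5,0,0,0,0,0],[-5,0,0,0,0,0],[-3,0,0,0,0,0],[-2,0,0,0,0,0],[0,0,0,0,0,0],[0,0,0,0,0,0]]]'
python3 - <<'E'
from h import *
plan(.5278,.2357,.074,4.3)
c=optics.read_camera("wrist"); cv2.imwrite("pics/w7.png",c["image"])
E
```

```text
t: 9.95
tool_pos: [0.527, 0.2361, 0.0758]
orientation: [-1.246, 1.156, -1.153]
force: [-8.0, -0.9, 6.5]
opening: 0.0139
t: 10.95
tool_pos: [0.525, 0.2611, 0.0758]
orientation: [-1.246, 1.156, -1.153]
force: [-7.5, -2.0, 8.3]
opening: 0.0138
t 10.95 pos [0.525  0.2611 0.0758] op 0.0138 F [-7.5 -2.   8.3] tool shift mm [25.5  1.8  0.9] norm 25.6
zyaw 4.29 tilt [-2.8e-03 -6.0e-04 -1.0e+00] q [3.740e-01 2.170e-01 1.675e+00 1.000e-03 1.252e+00 2.990e-01]
turn tool rotvec [ 0.0029 -0.0001  0.0004]
```

View pics/w7.png

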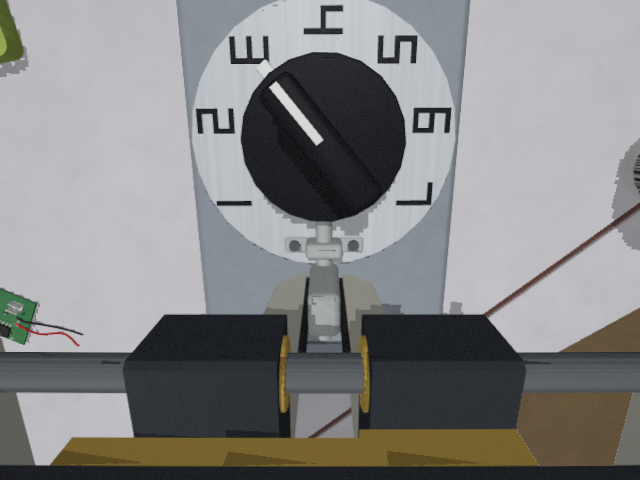

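The tab followed, and its front now sits near the bracket at (323,275). A small nudge will confirm the stop, then I'll release.

```bash

python3 -m inch '[[[-1.5,0,0,0,0,0],[0,0,0,0,0,0],[0,0,0,0,0,0]]]'
python3 -m inch '[[[0,0,0,0,0,0],[0,0,0,0,0,0],[0,0,0,0,0,0],[0,-10,0,0,0,0],[0,-30,0,0,0,0],[0,-40,0,0,0,0],[0,-40,0,0,0,0],[0,0,0,0,0,0]]]' 50
python3 -m inch '[[[30,0,0,0,0,0],[30,0,0,0,0,0],[0,0,0,0,0,0],[0,0,0,0,0,0]]]'
python3 - <<'E'
from h import *
plan(.5278,.2357,.074,4.3)
c=optics.read_camera("wrist"); cv2.imwrite("pics/w8.png",c["image"])
cv2.imwrite("pics/w8c.png",cv2.resize(c["image"][0:300,200:450],None,fx=2,fy=2))
for p in [(326,235)]: pass
c=optics.read_camera("scene"); cv2.imwrite("pics/s8.png",c["image"])
E
```

```text
t: 11.38
tool_pos: [0.5251, 0.2612, 0.0758]
orientation: [-1.247, 1.155, -1.155]
force: [-8.4, -6.7, 9.3]
opening: 0.0141
t: 12.38
tool_pos: [0.5289, 0.2637, 0.2013]
orientation: [-1.235, 1.15, -1.156]
force: [0.3, 0.0, -0.5]
opening: 0.0501
t: 12.88
tool_pos: [0.5305, 0.2031, 0.1953]
orientation: [-1.244, 1.155, -1.154]
force: [0.3, 0.2, -0.4]
opening: 0.0503
t 12.88 pos [0.5305 0.2031 0.1953] op 0.0503 F [ 0.3  0.2 -0.4] tool shift mm [-32.7 121.3  -0.3] norm 125.6
zyaw 4.25 tilt [-6.e-04  3.e-04 -1.e+00] q [0.275 0.061 1.619 0.    1.462 0.201]
turn tool rotvec [ 0.0005 -0.0009 -0.0003]
```

View pics/w8.png

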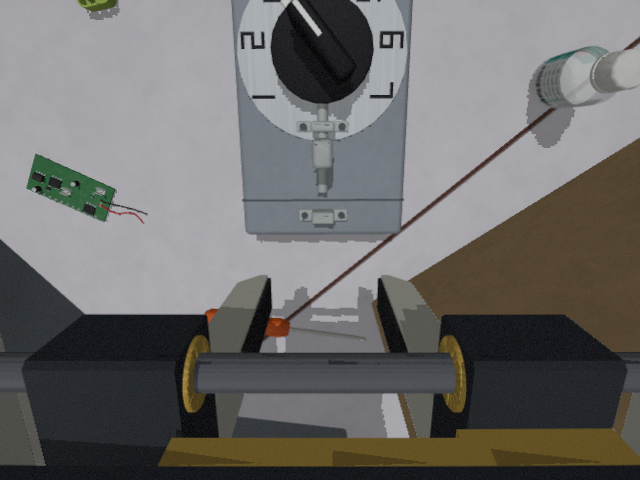

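View pics/s8.png

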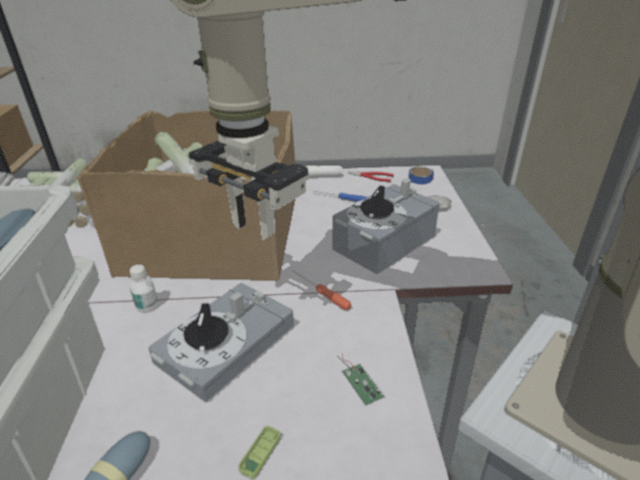

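The bolt tab now stands against the dial-side bracket (322,155). Its rod end (322,190) is clear of the keeper (323,216), the pointer is still at 3, and the gripper is free.

```bash
python3 -c "
from plant import robot
print(robot.close_job())"
```

```text
the job is handed in; nothing more can be done
None
```

I unlocked the low case: its dial is turned to 3 and its bolt is slid all the way back. The job was handed in after about 13 s of the 43 s allowed.

- **Dial:** I gripped the dial bar and turned it about 66° counter-clockwise, from about 4.7. The wrist picture then showed the pointer at the 3, with the bolt still home.
- **Bolt:** I gripped the tab and slid it 25 mm towards the dial. A 1.5 mm nudge beyond that did not move it, and the force rose from 2 N to about 7 N, so it is at its stop.
- **Last checks:** After letting go, the pictures show the rod clear of the keeper and the pointer at 3. The gripper was well clear with almost no force on it, and the tall case looked unchanged.
- **Disagreement:** The top and wrist cameras put the dial's centre about 2 mm apart. This is within the calibration error and caused no trouble.

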